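# Gather loose balance weights in the tray's low corner and hold it tilted

## Task

Lift the weight tray by its handle and tip it towards the corner where the rim is cut low, about 25 degrees, so that all four loose steel weights slide together into that corner without any spilling. Finish still holding the tray still and tilted in the air, its lowest point a good hand's width (about 10 cm) above the desk, so that I can pick the weights out; leave everything else on the desk alone.

Things in the scene. Friction and masses are not known exactly. Their poses are not given: they have to be found in the camera images.
- tray: loose grey open weight tray with a bail handle, 0.28 kg give or take a third, standing on the desk. 130 mm along its own x, 170 mm along its own y (180 mm over the handle's legs); floor and walls 4 mm thick, rim 36 mm above its underside, except that round one corner (towards -x and -y in its own frame) the rim is lowered to 22 mm for 45 mm along both walls. Origin: centre of its underside; z up. Inner floor 122 x 162 mm, 4 mm above the origin
- handle (a point): middle of the handle's grip, 100 mm above the tray's origin: a black bar parallel to the tray's y, 14 mm wide (along the tray's x), 18 mm high, 170 mm long, carried by an upright leg at each end; free space of 87 mm between the bar and the tray's floor. The loaded tray balances about its middle
- low_corner (a point): the inner corner of the tray's floor at the lowered rim, at (-61, -81, 4) mm in the tray's frame
- under_a (a point): corner of the tray's underside, in the tray's frame (-65, -85, 0) mm, below the lowered rim
- under_b (a point): corner of the tray's underside, in the tray's frame (-65, 85, 0) mm
- under_c (a point): corner of the tray's underside, in the tray's frame (65, -85, 0) mm
- under_d (a point): corner of the tray's underside, in the tray's frame (65, 85, 0) mm
- weight_1: one of four alike loose steel balance weights, a disc 16 mm across and 10 mm high, 16 g, lying flat on the tray's floor away from the lowered corner; it starts to slide when the floor slopes by about 6 to 9 degrees, and along a wall at somewhat more. Origin: centre of its underside
- weight_2: one of four alike loose steel balance weights, a disc 16 mm across and 10 mm high, 16 g, lying flat on the tray's floor away from the lowered corner; it starts to slide when the floor slopes by about 6 to 9 degrees, and along a wall at somewhat more. Origin: centre of its underside
- weight_3: one of four alike loose steel balance weights, a disc 16 mm across and 10 mm high, 16 g, lying flat on the tray's floor away from the lowered corner; it starts to slide when the floor slopes by about 6 to 9 degrees, and along a wall at somewhat more. Origin: centre of its underside
- weight_4: one of four alike loose steel balance weights, a disc 16 mm across and 10 mm high, 16 g, lying flat on the tray's floor away from the lowered corner; it starts to slide when the floor slopes by about 6 to 9 degrees, and along a wall at somewhat more. Origin: centre of its underside
- foam_rack: bystander: white tube rack 176 x 86 x 22 mm, fixed on the desk at the right, with five capped tubes standing in it up to 86 mm above the desk. Origin: centre of its underside, long side along its y
- reagent_bottle: bystander: square white bottle, 44 x 44 x 83 mm, loose. Origin: centre of its underside
- staple_box: bystander: small red carton, 36 x 52 x 26 mm, loose. Origin: centre of its underside
- tape_brown: bystander: roll of brown tape, 49 mm across, 26 mm high, loose. Origin: centre of its underside
- ink_pad: bystander: round rose-coloured tin, 48 mm across, 32 mm high, loose. Origin: centre of its underside
- mouse: bystander: computer mouse, 114 x 61 x 41 mm, loose. Origin: centre of its underside, long side along its x

How it is judged:
At the end, for the whole second after the job is handed in: All four weights rest within 60 mm (origin) of the inner floor corner at the lowered rim; the tray is still, tilted 16 to 45 degrees, gripped by the handle bar (grasp point within 80 mm of its middle), every corner of its underside over 50 mm above the desk, not leaning on bottle or tube rack (distance between each of weight_1, weight_2, weight_3, weight_4 and low_corner below 0.06 m and linear speed of each of weight_1, weight_2, weight_3, weight_4, tray below 0.03 m/s and angle between tray's own z axis and vertical between 0.28 and 0.8 rad and contact force between the fingers and tray above 1 N and height (world z) of each of under_a, under_b, under_c, under_d above 0.05 m and contact force between tray and reagent_bottle below 0.3 N and contact force between tray and foam_rack below 0.3 N and distance between the grasp point and handle below 0.08 m); the arm keeps its last pose, push and grip.
It fails at once if a weight leaves the tray (distance between any of weight_1, weight_2, weight_3, weight_4 and tray above 0.125 m).
It fails at once if a bystander is pushed away or tipped (3 cm or 0.5 rad) (distance of any of reagent_bottle, staple_box, tape_brown, ink_pad, mouse from where it was at the start of the episode above 0.03 m or angle between reagent_bottle's own z axis and vertical above 0.5 rad).
It also fails if it takes over 32 s, if anything falls off the work surface, if the arm or the gripper's body presses on something with over 40 N, if the wrist force passes 120 N, or if a joint passes its speed limit or range.

## Robot

A 6-joint arm with a two-finger parallel gripper is mounted at the origin on a cart in front of the work surface, level with it; the furniture and walls round the work are solid. World frame = base frame: x ahead of the robot, y to its left, z up, the work surface at z = 0. Lengths are in m, angles in rad, forces in N, time in s.
With the tool pointing down it reaches from about 0.25 to 0.8 m from the base axis. Payload 3.9 kg.
Tool frame: the origin (TCP) lies at the very end of the fingers, on their centre line; the grasp point (between the pads) lies robot.tcp_to_grasp behind it (robot.tcp_to_grasp is the distance from the TCP to the grasp point, in m); z points along the fingers, y is the line along which they close (so a half turn about z gives the same grasp; the last joint's range is limited). The gripper opens to 85 mm and grips with 20 to 120 N. Pads are 22 mm wide; open, the fingers measure 114 mm over their backs; the gripper's body (76 mm by 85 mm) begins 54 mm behind the grasp point. The pads swing forward as they close: fully open they stand 13 mm farther back than shut.
Start: joints at [-1.283, 0.26, -0.138, 1.173, 0, 1.571], TCP at [0.149, -0.503, 0.231] pointing down, gripper open.
Joint ranges: [-2.78, 2.78], [-0.83, 1.72], [-1.28, 1.37], [-1.9, 2.12], [-1.57, 1.48], [-3.14, 3.14]. Speed limits (rad/s): [2.57, 2.57, 3.14, 3.14, 3.14, 3.14].

## Interface

Orientations are given as a unit quaternion [x, y, z, w].
In Python, from bench import robot, cams gives the robot as it stands.
- The arm moves only by the shell command python3 -m jog 'ROWS' [OPENING] [FORCE]. ROWS is JSON, a list of rows, each an object with "slide": the shift along the tool's x, y, z in cm, a list of three; "twist": the turn about the tool's z in degrees. In form: [{"slide": [tx, ty, tz], "twist": twist}, ...]. A call has 1 to 12 rows; each row shifts and turns the commanded pose from where the row before left it, along the tool's axes as they then stand; what a row does not reach is not made up. A row lasts 1/12 s, in which the tool goes at most 41.7 mm and 7.16 degrees, less where a joint would pass 70% of its speed; a pose out of reach is approached as far as the arm can. A call with a gripper value outside its range is refused whole. OPENING is the closure in counts, from 0 (fully open) to 255 (shut), set as the call begins (- or left out, the last holds). The fingers move at their own pace and stop on an object; FORCE is the grip in N (left out, the last holds). Time passes only in rows, so rows that do not move let the fingers close. It gives the time, the measured TCP pose, the force, the opening and the grip force at its end, in the units of the state.
- robot.read_state(): the state, without advancing time (a new reading comes with each control period).
- cams.read_camera(name): name is "scene" or "top"; returns a dict with "img" (384x512x3 uint8, blue, green, red), "depth" (384x512 float32, m along the optical axis (not along the pixel's ray), 0 where there is no reading), "camera_matrix" (3x3 intrinsics, pixels), "k1" (the pictures are not rectified: a ray, as slopes to the right and down, at radius r is drawn at 1 + k1 r^2 times it, then the intrinsics apply), "extrinsics" (4x4, takes a point from world to camera coordinates). Camera axes: x right, y down, z forward; pixel columns grow to the right and rows downward; lengths in m; the calibration is good to about 2 mm. A picture is of the moment at which its call begins.
- robot.close_job(): hands the job in; it is judged then, once.
Trained networks look in a picture, given as the dict that the camera call returned (one of the last four; its "shot" number tells which), for a name from the list of things; names that differ only in an ending like _2 or _b are one class to them, and where a whole thing is asked for, a point or a joint stands for the part that bears it (a point fixed in the world has none). Each returns a list of dicts, best first, with "score" (0 to 1); they miss things now and then, are a little off and sometimes report something else, mostly with a low value. They report only what shows in the picture. A call takes as long as a camera call.
- cams.look_for(picture, target): "at" ([column, row] in pixels, amid what is visible of it).
The state is a dict: "t": time; "joints": joint angles; "dq": joint speeds; "effort": joint torques, N m; "ee_pos": TCP position; "tool_rot": TCP orientation; "contact_force": force on the tool from outside, world axes, zero at the start; "moment": the same for the moment, N m; "opening": finger opening in m; "finger_force": force on a finger pad.
Only numpy, scipy, OpenCV 4.12 (cv2) and the standard library are available. Lean on these libraries where they do the work, as an engineer would, in place of code of your own. Each camera call takes 0.05 s, during which the arm holds its last target. There are 200 camera calls.

## Working session

There is one attempt and no reset: what is moved stays moved. The work goes in short steps, Python scripts to look and compute and a shell command to move; the robot and the scene stay as the last step left them, time stands still between calls to the robot, and variables do not carry over. Pictures are saved under pics/ and viewed, at most 10 in all, crops included, and the job is handed in when it is done.

```bash
mkdir -p pics
cat > h.py <<'E'
import numpy as np, cv2
from bench import robot, cams
def ray(p,uv):
    K=np.array(p["camera_matrix"]);d=np.array([(uv[0]-K[0,2])/K[0,0],(uv[1]-K[1,2])/K[1,1]])
    s=d.copy()
    for _ in range(10): s=d/(1+p["k1"]*(s@s))
    return np.array([s[0],s[1],1.])
def world(p,uv,z=None):
    E=np.array(p["extrinsics"]);R,t=E[:3,:3],E[:3,3];r=ray(p,uv);o=-R.T@t;w=R.T@r
    if z is None:
        d=p["depth"][int(round(uv[1])),int(round(uv[0]))];return o+d*w
    return o+w*(z-o[2])/w[2]
def proj(p,X):
    E=np.array(p["extrinsics"]);c=E[:3,:3]@np.array(X)+E[:3,3];s=c[:2]/c[2];s=s*(1+p["k1"]*(s@s))
    K=np.array(p["camera_matrix"]);return [K[0,0]*s[0]+K[0,2],K[1,1]*s[1]+K[1,2]]
E
python3 - <<'E'
from h import *
np.set_printoptions(precision=3,suppress=True)
ps={}
for n in("top","scene"):
    p=cams.read_camera(n);ps[n]=p
    for t in["tray","handle","low_corner","under_a","weight_1","foam_rack","reagent_bottle","staple_box","tape_brown","ink_pad","mouse"]:
        for d in cams.look_for(p,t)[:4]:
            if d["score"]>.3: print(n,t,round(d["score"],2),np.array(d["at"]),world(p,d["at"]))
cv2.imwrite("pics/a.png",np.vstack([ps["top"]["img"],ps["scene"]["img"]])[:, :] if 0 else ps["top"]["img"])
cv2.imwrite("pics/b.png",ps["scene"]["img"])
s=robot.read_state();print(s["t"],s["ee_pos"],s["tool_rot"],robot.tcp_to_grasp)
E
```

```text
top tray 0.58 [243.2 187.3] [ 0.525 -0.018  0.107]
top handle 0.77 [246.5 187.8] [ 0.532 -0.022  0.004]
top handle 0.38 [160.4 166.4] [0.59  0.196 0.027]
top low_corner 0.66 [241.8 188.1] [ 0.523 -0.014  0.103]
top under_a 0.91 [243.5 189.3] [ 0.528 -0.014  0.004]
top foam_rack 0.63 [377.  239.5] [ 0.389 -0.357  0.015]
top reagent_bottle 0.69 [157.8 199.2] [0.503 0.189 0.081]
top reagent_bottle 0.61 [166.5 265.3] [0.335 0.189 0.001]
top staple_box 0.74 [160.6 165.5] [0.592 0.196 0.028]
top staple_box 0.71 [373.7 242.2] [ 0.383 -0.347  0.021]
top tape_brown 0.81 [167.4 262.9] [ 0.341  0.188 -0.002]
top ink_pad 0.78 [212.5 126.6] [0.689 0.061 0.031]
top ink_pad 0.41 [371.3 163.4] [ 0.585 -0.343  0.038]
top mouse 0.78 [369.  164.5] [ 0.582 -0.337  0.037]
scene tray 0.58 [230.9 210.8] [0.561 0.017 0.005]
scene handle 0.94 [230.6 209. ] [0.558 0.015 0.013]
scene low_corner 0.78 [229.8 210.5] [0.564 0.023 0.003]
scene under_a 0.97 [230. 208.] [0.575 0.031 0.003]
scene foam_rack 0.62 [314.4 291.8] [ 0.369 -0.355  0.025]
scene reagent_bottle 0.98 [168.3 189.3] [0.495 0.187 0.047]
scene staple_box 0.48 [188.6 186.3] [0.572 0.184 0.027]
scene tape_brown 0.86 [125.4 222.5] [0.325 0.174 0.024]
scene ink_pad 0.64 [229.4 212.1] [0.556 0.019 0.003]
scene ink_pad 0.48 [243.  183.2] [ 0.547 -0.037  0.109]
scene mouse 0.68 [352.6 257.6] [ 0.54  -0.358  0.014]
1.2 [ 0.149 -0.503  0.231] [0.99  0.143 0.    0.   ] 0.0187
```

View pics/a.png

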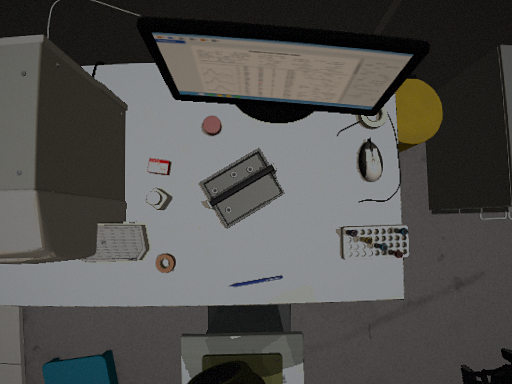

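View pics/b.png

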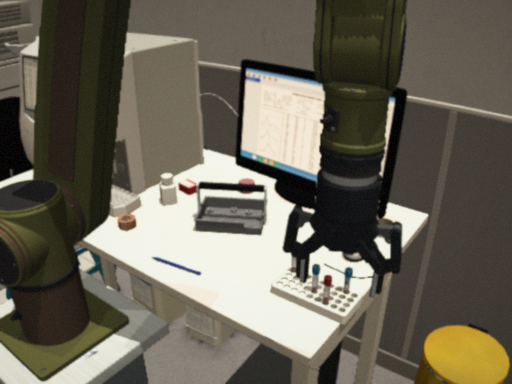

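The top view shows the tray at about (243,188), with the bar running from (211,204) to (275,169) and the weights on the far side of it. Next I'll fit the bar and rim from depth and enlarge the tray to find the low corner.

Run:
```python
from h import *
np.set_printoptions(precision=3,suppress=True)
p=cams.read_camera("top");q=cams.read_camera("scene")
P=np.array([world(p,(u,v)) for v in range(135,240) for u in range(185,300)])
Z=P[:,2];near=np.hypot(P[:,0]-.527,P[:,1]+.016)<.13
B=P[near&(Z>.085)&(Z<.13)];c=B.mean(0)
rect=cv2.minAreaRect((B[:,:2]*1000).astype(np.float32));print("bar",len(B),c,np.median(B[:,2]),rect)
w,V=np.linalg.eigh(np.cov(B[:,:2].T));y=V[:,1];print("dir",y,np.degrees(np.arctan2(y[1],y[0])))
if y[1]<0:y=-y
x=np.array([y[1],-y[0]]);c=np.array(rect[0])/1000
L=np.c_[(P[:,:2]-c)@x,(P[:,:2]-c)@y,Z]
for sx in(-1,1):
  for sy in(-1,1):
    # rim samples along walls near the corner
    a=(abs(L[:,0]-sx*63)<0)
    m=((abs(L[:,0]-sx*.063)<.006)&(L[:,1]*sy>.04)&(L[:,1]*sy<.085))|((abs(L[:,1]-sy*.083)<.006)&(L[:,0]*sx>.02)&(L[:,0]*sx<.06))
    pt=c+sx*.063*x+sy*.083*y
    print(sx,sy,"pix",proj(p,[*pt,.03]),proj(q,[*pt,.03]),"z pct",np.percentile(L[m,2],[50,75,90]))
def crop(p,u0,v0,w,h,s): return cv2.resize(p["img"][v0:v0+h,u0:u0+w],None,fx=s,fy=s,interpolation=cv2.INTER_CUBIC)
cv2.imwrite("pics/c.png",np.hstack([crop(p,190,140,100,100,4),crop(q,180,160,100,100,4)]))
print("c",c,"x",x,"y",y)
```

```text
bar 512 [ 0.53  -0.013  0.107] 0.1081574904022376 ((530.6055908203125, -13.018409729003906), (21.62674903869629, 180.05950927734375), 29.610990524291992)
dir [-0.493  0.87 ] 119.54916487714507
-1 -1 pix [np.float64(283.3663340486143), np.float64(192.08302581920424)] [np.float64(261.19949693409), np.float64(224.32678245763947)] z pct [0.005 0.022 0.023]
-1 1 pix [np.float64(226.90941075430885), np.float64(225.76008154672274)] [np.float64(195.97750759272083), np.float64(220.2815204872899)] z pct [0.034 0.036 0.038]
1 -1 pix [np.float64(257.93180717226994), np.float64(149.79182276382812)] [np.float64(266.1457004660457), np.float64(201.01978945754692)] z pct [0.033 0.036 0.037]
1 1 pix [np.float64(201.6877819173568), np.float64(182.93101779183144)] [np.float64(206.31632270593227), np.float64(197.68217869615125)] z pct [0.032 0.036 0.038]
c [ 0.531 -0.013] x [0.87  0.493] y [-0.493  0.87 ]
```

View pics/c.png

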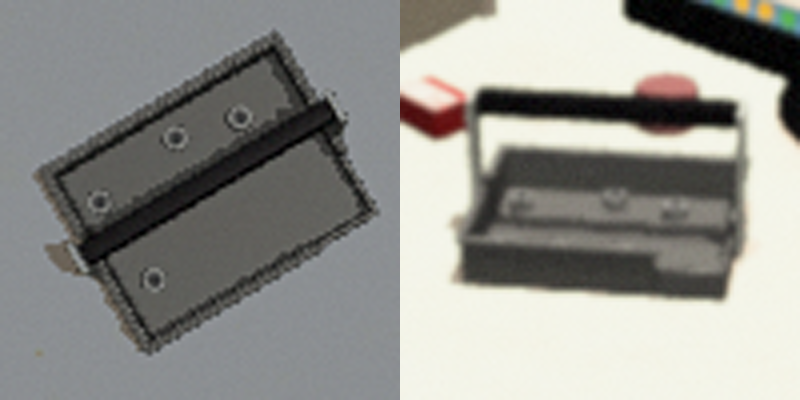

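The picture settles the layout. The low corner is the notched one at top-camera pixel (283,192), which is (-x,-y) with the tray yawed about 29.5°. The bar's middle is at (0.531,-0.013), with its top at 0.108 m, which matches the given 0.109. Now the approach rows.

```bash
cat > plan.py <<'E'
import sys,json,numpy as np
from scipy.spatial.transform import Rotation as R
from bench import robot
def plan(target,twist,n,first=0):
    s=robot.read_state();p=np.array(s["ee_pos"]);r=R.from_quat(s["tool_rot"]);rows=[]
    for i in range(n):
        d=r.inv().apply((np.array(target)-p)/(n-i))*100
        d=np.round(d,1);w=round(twist/n,1)
        rows.append({"slide":d.tolist(),"twist":w});p=p+r.apply(d/100);r=r*R.from_euler("z",w,degrees=True)
    return rows
if __name__=="__main__":
    print(json.dumps(plan(json.loads(sys.argv[1]),float(sys.argv[2]),int(sys.argv[3]))))
E
python3 plan.py '[0.531,-0.013,0.2]' -103 17
```

```text
[{"slide": [3.0, -2.1, 0.2], "twist": -6.1}, {"slide": [3.2, -1.8, 0.2], "twist": -6.1}, {"slide": [3.4, -1.5, 0.2], "twist": -6.1}, {"slide": [3.5, -1.1, 0.2], "twist": -6.1}, {"slide": [3.6, -0.7, 0.2], "twist": -6.1}, {"slide": [3.6, -0.3, 0.2], "twist": -6.1}, {"slide": [3.7, 0.1, 0.2], "twist": -6.1}, {"slide": [3.6, 0.4, 0.2], "twist": -6.1}, {"slide": [3.6, 0.8, 0.2], "twist": -6.1}, {"slide": [3.4, 1.2, 0.2], "twist": -6.1}, {"slide": [3.3, 1.6, 0.2], "twist": -6.1}, {"slide": [3.1, 1.9, 0.2], "twist": -6.1}, {"slide": [2.9, 2.2, 0.1], "twist": -6.1}, {"slide": [2.6, 2.5, 0.2], "twist": -6.1}, {"slide": [2.4, 2.8, 0.1], "twist": -6.1}, {"slide": [2.0, 3.0, 0.2], "twist": -6.1}, {"slide": [1.7, 3.3, 0.1], "twist": -6.1}]
```

```bash
python3 -m jog '[{"slide":[3.0,-2.1,0.2],"twist":-6.1},{"slide":[3.2,-1.8,0.2],"twist":-6.1},{"slide":[3.4,-1.5,0.2],"twist":-6.1},{"slide":[3.5,-1.1,0.2],"twist":-6.1},{"slide":[3.6,-0.7,0.2],"twist":-6.1},{"slide":[3.6,-0.3,0.2],"twist":-6.1},{"slide":[3.7,0.1,0.2],"twist":-6.1},{"slide":[3.6,0.4,0.2],"twist":-6.1},{"slide":[3.6,0.8,0.2],"twist":-6.1},{"slide":[3.4,1.2,0.2],"twist":-6.1}]'
python3 -m jog '[{"slide":[3.3,1.6,0.2],"twist":-6.1},{"slide":[3.1,1.9,0.2],"twist":-6.1},{"slide":[2.9,2.2,0.1],"twist":-6.1},{"slide":[2.6,2.5,0.2],"twist":-6.1},{"slide":[2.4,2.8,0.1],"twist":-6.1},{"slide":[2.0,3.0,0.2],"twist":-6.1},{"slide":[1.7,3.3,0.1],"twist":-6.1},{"slide":[0,0,0],"twist":0}]'
python3 - <<'E'
from plan import *
s=robot.read_state();r=R.from_quat(s["tool_rot"]).as_matrix();print(s["t"],s["ee_pos"],s["joints"],r.round(3),np.degrees(np.arctan2(r[1,1],r[0,1])))
print(plan([.531,-.013,.08],0,5))
E
```

```text
t: 2.13
ee_pos: [0.3748, -0.2129, 0.2115]
tool_rot: [0.778, 0.628, 0.0, 0.0]
contact_force: [0.4, -0.2, 0.4]
opening: 0.0852
finger_force: 0.0
t: 2.8
ee_pos: [0.5359, -0.0086, 0.2]
tool_rot: [0.495, 0.869, 0.002, 0.001]
contact_force: [0.6, 0.0, 0.3]
opening: 0.085
finger_force: 0.0
2.8 [ 0.53590001 -0.0085756   0.1999795 ] [-0.01755392  0.29093191 -0.17788471  1.0981934   0.00259797  1.01748743] [[-0.51   0.86   0.004]
 [ 0.86   0.51   0.003]
 [ 0.     0.005 -1.   ]] 30.6967518714737
[{'slide': [-0.0, -0.1, 2.4], 'twist': 0.0}, {'slide': [-0.0, -0.2, 2.4], 'twist': 0.0}, {'slide': [-0.0, -0.1, 2.4], 'twist': 0.0}, {'slide': [-0.1, -0.2, 2.4], 'twist': 0.0}, {'slide': [-0.0, -0.1, 2.4], 'twist': 0.0}]
```

```bash
python3 -m jog '[{"slide":[0,-0.1,2],"twist":0.6},{"slide":[0,-0.1,2],"twist":0},{"slide":[0,0,2],"twist":0},{"slide":[0,0,2],"twist":0},{"slide":[0,0,2],"twist":0},{"slide":[0,0,2],"twist":0},{"slide":[0,0,0],"twist":0},{"slide":[0,0,0],"twist":0}]'
python3 - <<'E'
from h import *
p=cams.read_camera("scene");cv2.imwrite("pics/d.png",cv2.resize(p["img"][100:280,140:340],None,fx=3,fy=3))
E
```

```text
t: 3.47
ee_pos: [0.5285, -0.0145, 0.0796]
tool_rot: [0.503, 0.864, -0.001, -0.001]
contact_force: [-0.3, 0.2, -0.1]
opening: 0.0855
finger_force: 0.0
```

View pics/d.png

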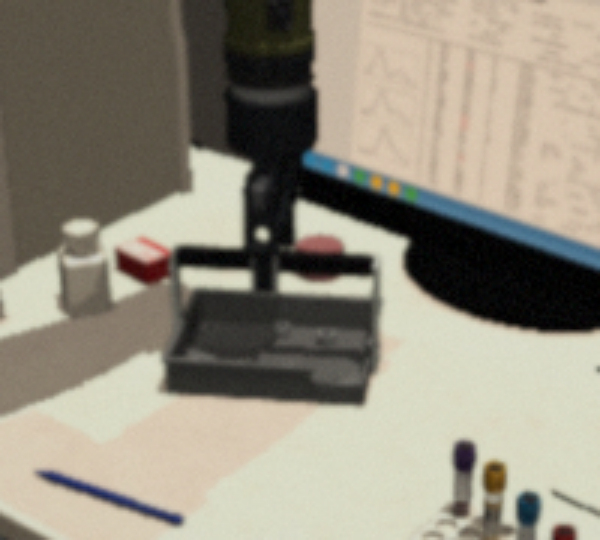

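The fingers straddle the bar at its middle, at about (263,262) in the crop. Now I'll close and lift.

```bash
python3 -m jog '[{"slide":[0,0,0],"twist":0},{"slide":[0,0,0],"twist":0},{"slide":[0,0,0],"twist":0},{"slide":[0,0,0],"twist":0},{"slide":[0,0,0],"twist":0},{"slide":[0,0,0],"twist":0},{"slide":[0,0,0],"twist":0},{"slide":[0,0,0],"twist":0}]' 255 90
python3 -m jog '[{"slide":[0,0,-0.5],"twist":0},{"slide":[0,0,-1],"twist":0},{"slide":[0,0,-2],"twist":0},{"slide":[0,0,-2.5],"twist":0},{"slide":[0,0,-2.5],"twist":0},{"slide":[0,0,-2.5],"twist":0},{"slide":[0,0,-2.5],"twist":0},{"slide":[0,0,-2.5],"twist":0},{"slide":[0,0,-1],"twist":0},{"slide":[0,0,0],"twist":0}]'
python3 -c "
from bench import robot
s=robot.read_state();print(s['joints'],s['ee_pos'],s['contact_force'],s['moment'])"
```

```text
t: 4.18
ee_pos: [0.5303, -0.0141, 0.0807]
tool_rot: [0.503, 0.864, 0.0, 0.0]
contact_force: [1.4, 0.3, 1.5]
opening: 0.0127
finger_force: 88.1
t: 5.02
ee_pos: [0.5312, -0.0144, 0.2532]
tool_rot: [0.503, 0.864, 0.001, 0.002]
contact_force: [0.1, -0.2, -2.0]
opening: 0.0124
finger_force: 87.9
[-2.70132510e-02  2.58899764e-01 -8.22845062e-02  1.22433515e+00
 -1.01625003e-04  1.02740225e+00] [ 0.53124671 -0.01438676  0.25319194] [ 0.0738037  -0.19227664 -2.02979994] [-0.02941182 -0.04946573  0.01837009]
```

```bash
python3 -m jog '[{"slide":[0,0,-0.5],"twist":3},{"slide":[0,0,-1],"twist":5},{"slide":[0,0,-1.5],"twist":7},{"slide":[0,0,-2],"twist":7},{"slide":[0,0,-2],"twist":7},{"slide":[0,0,-2],"twist":7},{"slide":[0,0,-2],"twist":7},{"slide":[0,0,-2],"twist":7},{"slide":[0,0,-2],"twist":7},{"slide":[0,0,-2],"twist":7},{"slide":[0,0,-2],"twist":7},{"slide":[0,0,-2],"twist":7}]'
python3 -m jog '[{"slide":[0,0,-2],"twist":4},{"slide":[0,0,-2],"twist":0},{"slide":[0,0,-2],"twist":0},{"slide":[0,0,-2],"twist":0}]'
python3 -c "
from bench import robot
s=robot.read_state();print(s['joints'],s['ee_pos'],s['contact_force'],s['moment'])"
```

```text
t: 6.02
ee_pos: [0.5293, -0.0143, 0.4592]
tool_rot: [0.936, 0.352, -0.002, -0.001]
contact_force: [1.2, -0.1, -2.9]
opening: 0.0124
finger_force: 88.0
t: 6.35
ee_pos: [0.5296, -0.0143, 0.5396]
tool_rot: [0.947, 0.322, -0.001, -0.001]
contact_force: [1.5, 0.3, -2.3]
opening: 0.0126
finger_force: 88.0
[-2.69931996e-02  4.06547243e-01  9.17890575e-01  2.08531556e+00
 -1.94899705e-05  2.45860014e+00] [ 0.52963218 -0.01430619  0.53957186] [ 1.48112825  0.3400246  -2.25329997] [-0.06438411 -0.08531665  0.00950191]
```

```bash
python3 -m jog '[{"slide":[0,0,-1],"twist":0},{"slide":[0,0,-1.5],"twist":0},{"slide":[0,0,-1.5],"twist":0},{"slide":[0,0,-1.5],"twist":0},{"slide":[0,0,-1.5],"twist":0}]'
python3 -c "
from bench import robot
s=robot.read_state();print(s['joints'],s['ee_pos'],s['contact_force'],s['moment'])"
```

```text
t: 6.77
ee_pos: [0.5115, -0.0138, 0.5695]
tool_rot: [0.947, 0.322, 0.019, 0.007]
contact_force: [-0.8, 0.2, -2.4]
opening: 0.0129
finger_force: 88.3
[-2.70122351e-02  3.71522370e-01  9.56996893e-01  2.11651767e+00
 -9.82898499e-06  2.45858295e+00] [ 0.51146116 -0.01382222  0.56952197] [-0.75924241  0.16924136 -2.42734777] [-0.01968833  0.09729489  0.05450979]
```

Pushing against the joint-4 limit does tilt the tool (about 2° so far). I'll keep going and check the direction.

```bash
python3 -m jog '[{"slide":[0,0,-2.5],"twist":0},{"slide":[0,0,-2.5],"twist":0},{"slide":[0,0,-2.5],"twist":0},{"slide":[0,0,-2.5],"twist":0}]'
cat > st.py <<'E'
from plan import *
s=robot.read_state();r=R.from_quat(s["tool_rot"]).as_matrix();np.set_printoptions(precision=3,suppress=True)
print(np.array(s["joints"]),"toolz",r[:,2],"tooly",r[:,1],"tilt",np.degrees(np.arccos(-r[2,2])))
x=-r[:,1] if 0 else r[:,1] # tray x = tool y ; tray z=-tool z
z=-r[:,2];y=np.cross(z,x)
print("slope down along tray -x,-y (deg)",np.degrees(np.arcsin([x[2],y[2]])))
g=np.array(s["ee_pos"])-r[:,2]*robot.tcp_to_grasp
for a in(-65,65):
  for b in(-85,85): print(a,b,g+x*a/1e3+y*b/1e3-z*.1)
E
python3 st.py
```

```text
t: 7.1
ee_pos: [0.4836, -0.013, 0.6053]
tool_rot: [0.945, 0.322, 0.052, 0.019]
contact_force: [0.0, 0.9, -1.7]
opening: 0.0126
finger_force: 88.3
[-0.027  0.298  0.954  2.117  0.     2.459] toolz [ 0.11  -0.003 -0.994] tooly [ 0.606 -0.792  0.069] tilt 6.310996222659759
slope down along tray -x,-y (deg) [3.977 4.893]
-65 -85 [ 0.386 -0.014  0.513]
-65 85 [0.52  0.09  0.527]
65 -85 [ 0.465 -0.117  0.522]
65 85 [ 0.599 -0.013  0.536]
```

Right direction: the low corner points towards the robot and is lowest. Continuing.

```bash
python3 -m jog '[{"slide":[0,0,-3],"twist":0},{"slide":[0,0,-3],"twist":0},{"slide":[0,0,-3],"twist":0},{"slide":[0,0,-3],"twist":0},{"slide":[0,0,-3],"twist":0},{"slide":[0,0,-3],"twist":0}]'
python3 st.py
```

```text
t: 7.6
ee_pos: [0.4297, -0.0116, 0.6607]
tool_rot: [0.94, 0.32, 0.107, 0.04]
contact_force: [0.4, 0.4, -3.9]
opening: 0.0122
finger_force: 88.3
[-0.027  0.171  0.945  2.117  0.     2.459] toolz [ 0.227 -0.006 -0.974] tooly [ 0.593 -0.792  0.143] tilt 13.12316663784511
slope down along tray -x,-y (deg) [ 8.238 10.144]
-65 -85 [ 0.344 -0.012  0.557]
-65 85 [0.475 0.091 0.587]
65 -85 [ 0.421 -0.115  0.576]
65 85 [ 0.552 -0.012  0.606]
```

```bash
python3 -m jog '[{"slide":[0,0,-3],"twist":0},{"slide":[0,0,-3],"twist":0},{"slide":[0,0,-3],"twist":0},{"slide":[0,0,-3],"twist":0},{"slide":[0,0,-3],"twist":0},{"slide":[0,0,-3],"twist":0},{"slide":[0,0,-3],"twist":0},{"slide":[0,0,-3],"twist":0},{"slide":[0,0,-3],"twist":0},{"slide":[0,0,-3],"twist":0},{"slide":[0,0,-3],"twist":0},{"slide":[0,0,0],"twist":0}]'
python3 st.py
python3 - <<'E'
from h import *
p=cams.read_camera("scene");q=cams.read_camera("top");cv2.imwrite("pics/e.png",np.hstack([p["img"],q["img"]])[:,:,:]if 0 else p["img"]);cv2.imwrite("pics/f.png",q["img"])
E
python3 plan.py '[0.45,-0.012,0.22]' 0 20
```

```text
t: 8.6
ee_pos: [0.3151, -0.0085, 0.7452]
tool_rot: [0.922, 0.314, 0.211, 0.078]
contact_force: [-0.4, 0.3, -3.4]
opening: 0.0127
finger_force: 88.4
[-0.027 -0.063  0.937  2.117  0.     2.459] toolz [ 0.438 -0.012 -0.899] tooly [ 0.546 -0.791  0.277] tilt 26.00157628584886
slope down along tray -x,-y (deg) [16.06  19.882]
-65 -85 [ 0.255 -0.01   0.625]
-65 85 [0.376 0.094 0.683]
65 -85 [ 0.326 -0.113  0.661]
65 85 [ 0.447 -0.009  0.719]
[{"slide": [-0.4, -0.3, 2.6], "twist": 0.0}, {"slide": [-0.4, -0.3, 2.6], "twist": 0.0}, {"slide": [-0.4, -0.3, 2.6], "twist": 0.0}, {"slide": [-0.4, -0.3, 2.7], "twist": 0.0}, {"slide": [-0.4, -0.3, 2.6], "twist": 0.0}, {"slide": [-0.4, -0.4, 2.7], "twist": 0.0}, {"slide": [-0.4, -0.3, 2.6], "twist": 0.0}, {"slide": [-0.4, -0.4, 2.7], "twist": 0.0}, {"slide": [-0.4, -0.3, 2.6], "twist": 0.0}, {"slide": [-0.4, -0.4, 2.7], "twist": 0.0}, {"slide": [-0.4, -0.3, 2.6], "twist": 0.0}, {"slide": [-0.4, -0.4, 2.7], "twist": 0.0}, {"slide": [-0.4, -0.3, 2.6], "twist": 0.0}, {"slide": [-0.4, -0.4, 2.7], "twist": 0.0}, {"slide": [-0.5, -0.3, 2.6], "twist": 0.0}, {"slide": [-0.4, -0.4, 2.7], "twist": 0.0}, {"slide": [-0.5, -0.3, 2.6], "twist": 0.0}, {"slide": [-0.4, -0.4, 2.7], "twist": 0.0}, {"slide": [-0.5, -0.3, 2.6], "twist": 0.0}, {"slide": [-0.4, -0.4, 2.7], "twist": 0.0}]
```

View pics/e.png

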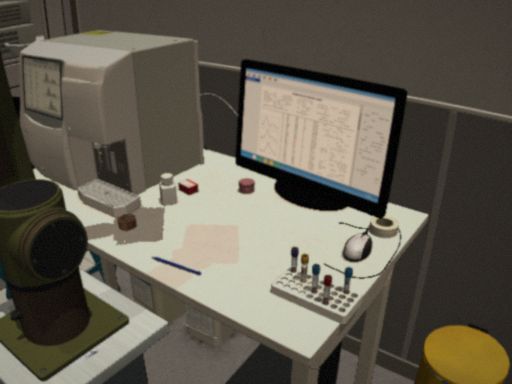

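The tilt is 26° but the tray is now above both views. I'll lower it, keeping the tilt.

```bash
python3 -m jog '[{"slide":[-0.2,-0.2,1],"twist":0},{"slide":[-0.4,-0.3,2],"twist":0},{"slide":[-0.4,-0.3,2.6],"twist":0},{"slide":[-0.4,-0.3,2.7],"twist":0},{"slide":[-0.4,-0.3,2.6],"twist":0},{"slide":[-0.4,-0.4,2.7],"twist":0},{"slide":[-0.4,-0.3,2.6],"twist":0},{"slide":[-0.4,-0.4,2.7],"twist":0},{"slide":[-0.4,-0.3,2.6],"twist":0},{"slide":[-0.4,-0.4,2.7],"twist":0},{"slide":[-0.4,-0.3,2],"twist":0},{"slide":[-0.2,-0.2,1],"twist":0}]'
python3 st.py; python3 plan.py '[0.45,-0.012,0.23]' 0 11
```

```text
t: 9.7
ee_pos: [0.3827, -0.0094, 0.4662]
tool_rot: [0.924, 0.315, 0.203, 0.075]
contact_force: [-1.0, -0.1, -2.2]
opening: 0.0126
finger_force: 88.3
[-0.023 -0.32  -0.191  1.263 -0.002  2.462] toolz [ 0.422 -0.011 -0.906] tooly [ 0.551 -0.791  0.267] tilt 24.98281973276244
slope down along tray -x,-y (deg) [15.463 19.121]
-65 -85 [ 0.32  -0.011  0.347]
-65 85 [0.442 0.093 0.403]
65 -85 [ 0.392 -0.114  0.382]
65 85 [ 0.514 -0.01   0.438]
[{"slide": [-0.3, -0.2, 2.2], "twist": 0.0}, {"slide": [-0.3, -0.2, 2.2], "twist": 0.0}, {"slide": [-0.3, -0.2, 2.2], "twist": 0.0}, {"slide": [-0.3, -0.2, 2.2], "twist": 0.0}, {"slide": [-0.3, -0.2, 2.2], "twist": 0.0}, {"slide": [-0.3, -0.2, 2.2], "twist": 0.0}, {"slide": [-0.3, -0.2, 2.2], "twist": 0.0}, {"slide": [-0.2, -0.2, 2.2], "twist": 0.0}, {"slide": [-0.3, -0.3, 2.2], "twist": 0.0}, {"slide": [-0.2, -0.2, 2.2], "twist": 0.0}, {"slide": [-0.3, -0.3, 2.3], "twist": 0.0}]
```

```bash
python3 -m jog '[{"slide":[-0.1,-0.1,1],"twist":0},{"slide":[-0.3,-0.2,2.2],"twist":0},{"slide":[-0.3,-0.2,2.6],"twist":0},{"slide":[-0.3,-0.2,2.6],"twist":0},{"slide":[-0.3,-0.2,2.6],"twist":0},{"slide":[-0.3,-0.2,2.6],"twist":0},{"slide":[-0.3,-0.2,2.6],"twist":0},{"slide":[-0.3,-0.2,2.6],"twist":0},{"slide":[-0.3,-0.2,2.4],"twist":0},{"slide":[-0.3,-0.2,2],"twist":0},{"slide":[-0.2,-0.2,1],"twist":0},{"slide":[0,0,0],"twist":0}]'
python3 st.py
python3 - <<'E'
from h import *
for n in("top","scene"):
    p=cams.read_camera(n)
    for d in cams.look_for(p,"weight_1")[:6]: print(n,d["score"],d["at"],world(p,d["at"]))
    c=proj(p,[.43,-.012,.2]);u=int(c[0])-60;v=int(c[1])-60
    cv2.imwrite(f"pics/g_{n}.png",cv2.resize(p["img"][v:v+120,u:u+120],None,fx=4,fy=4,interpolation=cv2.INTER_CUBIC))
a,b=[cv2.imread(f"pics/g_{n}.png") for n in("top","scene")];m=min(a.shape[1],400)
cv2.imwrite("pics/g.png",cv2.resize(np.hstack([a,b]),(800,400)))
E
```

```text
t: 10.7
ee_pos: [0.4517, -0.0139, 0.2322]
tool_rot: [0.924, 0.315, 0.202, 0.075]
contact_force: [-1.2, -0.3, -4.5]
opening: 0.0125
finger_force: 88.4
[-0.032 -0.171 -0.706  0.601  0.002  2.454] toolz [ 0.421 -0.011 -0.907] tooly [ 0.551 -0.791  0.266] tilt 24.90689242081131
slope down along tray -x,-y (deg) [15.41  19.071]
-65 -85 [ 0.389 -0.015  0.113]
-65 85 [0.511 0.089 0.169]
65 -85 [ 0.461 -0.118  0.148]
65 85 [ 0.583 -0.014  0.203]
scene 0.29 [168.1, 189.3] [0.49176305 0.18449427 0.04923729]
```

View pics/g.png

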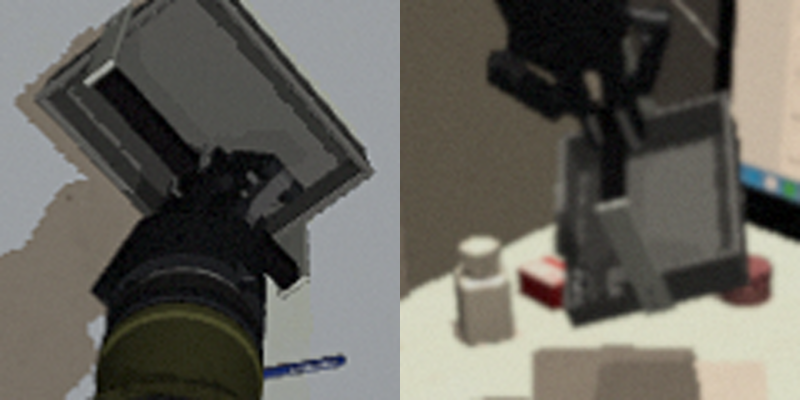

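The tray hangs tilted with the low corner nearest the robot. The scene crop shows dark discs heaped there at about (600,280), so I'll zoom in to count them.

Run:
```python
from h import *
from plan import R
s=robot.read_state();r=R.from_quat(s["tool_rot"]).as_matrix();x=r[:,1];z=-r[:,2];y=np.cross(z,x)
g=np.array(s["ee_pos"])-r[:,2]*robot.tcp_to_grasp
T=lambda a,b,c:g+(x*a+y*b+z*(c-100))/1e3
p=cams.read_camera("scene");lc=proj(p,T(-61,-81,4));u,v=int(lc[0])-25,int(lc[1])-32
im=cv2.resize(p["img"][v:v+50,u:u+60],None,fx=10,fy=10,interpolation=cv2.INTER_CUBIC)
im=cv2.convertScaleAbs(im,alpha=2)
q=lambda X:tuple(int(10*(k-o)+5) for k,o in zip(proj(p,X),(u,v)))
cv2.circle(im,q(T(-61,-81,4)),5,(0,0,255),-1)
for k in range(0,91,10): # 60 mm arc on the floor
    a=np.radians(k);cv2.circle(im,q(T(-61+60*np.cos(a),-81+60*np.sin(a),4)),3,(0,255,0),-1)
cv2.imwrite("pics/h.png",im);print(lc,s["dq"])
```

```text
[np.float64(196.81621237468926), np.float64(196.970308563031)] [-0.00011638 -0.01366042  0.0127462  -0.00129017  0.00096639 -0.00466162]
```

View pics/h.png

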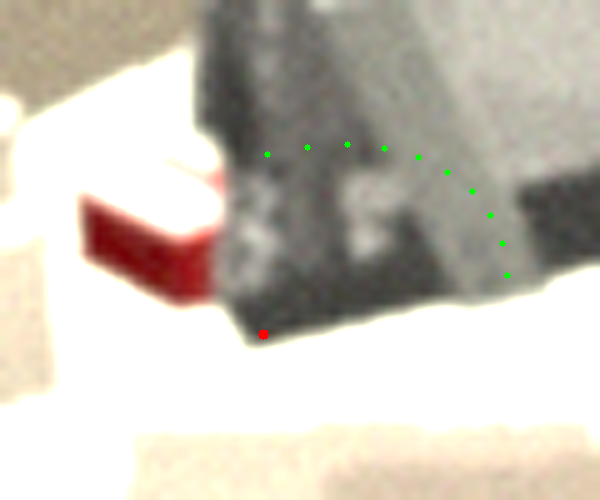

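```bash
cat > rect.py <<'E'
from h import *
from plan import R
s=robot.read_state();r=R.from_quat(s["tool_rot"]).as_matrix();x=r[:,1];z=-r[:,2];y=np.cross(z,x)
g=np.array(s["ee_pos"])-r[:,2]*robot.tcp_to_grasp
p=cams.read_camera("scene")
m=np.array([[proj(p,g+(x*a+y*b+z*(14-100))/1e3) for a in np.arange(-75,30,.25)] for b in np.arange(30,-95,-.25)],np.float32)
im=cv2.convertScaleAbs(cv2.remap(p["img"],m[...,0],m[...,1],cv2.INTER_CUBIC),alpha=2.2)
f=lambda a,b:(int((a+75)*4),int((30-b)*4))
cv2.rectangle(im,f(-61,30),f(30,-81),(0,0,255),1);cv2.circle(im,f(-61,-81),240,(0,255,0),1)
H=np.zeros(im.shape[:2],np.float32)
for v in range(150,220):
  for u in range(160,250):
    q=world(p,(u,v))-g;L=np.array([q@x,q@y,q@z])*1e3+[0,0,100]
    a,b=f(L[0],L[1])
    if 0<=a<420 and 0<=b<500 and -10<L[2]<60: cv2.circle(H,(a,b),5,float(L[2]+12)*4,-1)
cv2.imwrite("pics/%s.png"%__import__("sys").argv[1],cv2.resize(np.hstack([im,cv2.applyColorMap(H.clip(0,255).astype(np.uint8),cv2.COLORMAP_JET)]),None,fx=.9,fy=.9))
E
python3 rect.py i
```

```text
(no output)
```

View pics/i.png

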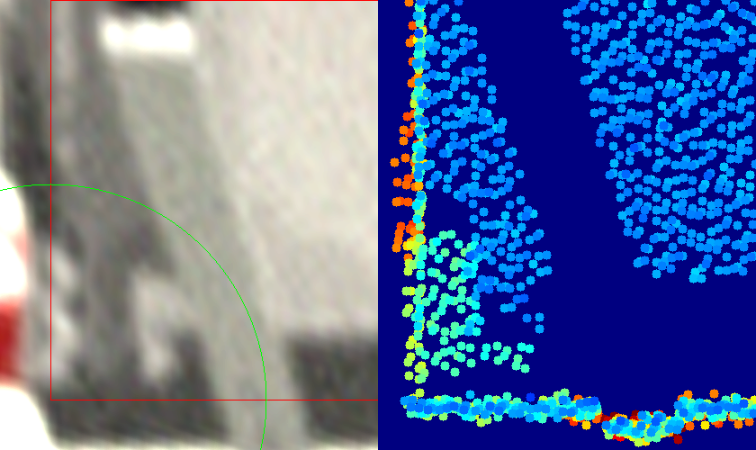

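In the depth map the floor is clear. An L-shaped raised patch about 10 mm high fills the low corner: 46 mm along the -x wall (three discs) and 31 mm along the -y wall (a fourth beside them). All of it lies inside the 60 mm circle. I'll let it settle and hand in.

```bash
python3 -m jog '[{"slide":[0,0,0],"twist":0},{"slide":[0,0,0],"twist":0},{"slide":[0,0,0],"twist":0},{"slide":[0,0,0],"twist":0},{"slide":[0,0,0],"twist":0},{"slide":[0,0,0],"twist":0}]'; python3 st.py | head -2
python3 -c "
from bench import robot
print(robot.close_job())"
```

```text
t: 11.5
ee_pos: [0.4551, -0.014, 0.2382]
tool_rot: [0.923, 0.314, 0.207, 0.077]
contact_force: [-0.6, -0.4, -3.2]
opening: 0.0124
finger_force: 88.3
[-0.032 -0.176 -0.699  0.602  0.002  2.454] toolz [ 0.431 -0.012 -0.902] tooly [ 0.548 -0.791  0.272] tilt 25.54974709158144
slope down along tray -x,-y (deg) [15.794 19.546]
the job is handed in; nothing more can be done
None
```

I lifted the tray by its handle and am holding it still, tilted about 25° towards the low-rim corner, with its lowest point about 11–12 cm above the desk; all four weights look gathered there in the depth image, none seen spilled, and the job is handed in (no verdict came back).

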